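Set a pendant in the engraver's vise and cure its bedding

TASK

Turn the head of the ball vise so that the pendant's loop points squarely at the brass index finger, then throw the black locking lever fully over to its other side. Then take the curing torch from its cradle, shine it square onto the middle of the pendant plate from about 5 cm and hold it still there for two seconds, and lay it back in its cradle as it was. Leave the index finger and everything else on the bench where it is.

Things in the scene. Friction and masses are not known exactly. Their poses are not given: they have to be found in the camera images.
- head_grip (a point): On the turning axis of the vise head, midway between its two steel jaws, 16 mm below their tops, 28 mm above the disc they stand on. Jaws: 52 mm over their outer sides (y), 56 mm long (x). Turns with the head, which stays where it is left. z: turning axis, outward, leaning 24 degrees from vertical to the vise's -x; x: along the jaws to the pendant's loop; y: across the jaws
- loop (a point): centre of the wire loop (18 mm) at the end of the silver pendant plate held in the jaws, 48 mm from the turning axis; same axes as head_grip
- index (a point): tip of the upright brass index finger on the dark collar round the vise head, 72 mm from the turning axis (inner face at 69 mm, bent tip at 63 mm), 10 mm above head_grip along that axis; the collar is stiff and is to stay put
- plate_face (a point): centre of the upper face of the silver pendant plate (70 x 36 mm), on the turning axis, 21 mm above head_grip; z is the outward normal of the face
- vise: fixed ball vise: steel foot plate 170 x 280 x 12 mm, steel ball of 120 mm, head and lever on it. Origin: on the table under the ball's centre, which is 80 mm up; z up; the lever's block is 145 mm along +y, the lever swings towards +x. The collar reaches 76 mm from the turning axis
- lock (a joint): angle of the vise's black locking lever (80 mm long, on a dark block on the foot plate), rad: 0 leaning to the vise's -x, 1.0 fully over to +x; stays where it is left
- lock_tip (a point): upper end of the locking lever
- torch: curing torch, 151 mm long: round aluminium barrel 30 mm across with the lens at its narrowed nose, and a black square grip 85 to 147 mm from the nose, 26 mm wide (y), 30 mm deep (x). Origin: centre of the lens; z runs from nose to tail, so the light leaves along -z. It lies nose down in the cradle, the grip standing clear above it
- rest (a point): where the torch's lens lies when the torch rests in its cradle. Axes: z up, the torch's tail leans 29 degrees (0.5 rad) from vertical to -x. The cradle is an open V-channel 82 mm long with a foot stop, open upwards and to +x, on a fixed foot 130 x 90 mm; the torch is lifted straight up out of it and lowered straight down into it
- jar: bystander, leave alone: closed jar, 64 mm across, 55 mm tall, white lid; origin under its centre
- graver: bystander, leave alone: wood-handled engraving tool lying down, 120 mm long; origin under its centre
- hammer: bystander, leave alone: small hammer lying down, 220 mm long; origin under its centre
- benchblock: bystander, leave alone: steel block 60 x 60 x 25 mm; origin under its centre
- loupe: bystander, leave alone: steel cylinder 38 mm across, 36 mm tall; origin under its centre
- blank: bystander, leave alone: silver plate 60 x 36 x 5 mm lying in the shallow black tray; origin under its centre
Not all that is in view belongs to the job. Several things have the shape of the torch; the one meant has the colours described above.

How it is judged:
On the way, in this order (a step that is already met when the one before it is completed fails the run):
1. the pendant's loop points at the index finger (y of index in the frame of head_grip between -0.007 and 0.007 m and x of index in the frame of head_grip above 0 m), for 0.3 s.
2. the locking lever is thrown over, the loop still at the index finger (all of step 1 and value of joint lock above 0.8 rad), for 0.2 s.
3. the torch shines square onto the middle of the plate from about 5 cm, held still (all of step 2 and x of plate_face in the frame of torch between -0.015 and 0.015 m and y of plate_face in the frame of torch between -0.015 and 0.015 m and z of plate_face in the frame of torch between -0.08 and -0.025 m and angle between the z axis of torch and the z axis of plate_face, either way round below 0.3 rad and linear speed of torch below 0.03 m/s), for 1.5 s.
At the end, for the whole second after the job is handed in: The loop points at the index finger (finger tip within 7 mm of the loop's line, on the loop's side), the lever is beyond 0.8 rad of its 1.0, and the torch rests in its cradle: lens within 15 mm of its rest, leaning 0.38 to 0.62 rad, still (all of step 2 and distance between torch and rest below 0.015 m and angle between torch's own z axis and vertical between 0.38 and 0.62 rad and linear speed of torch below 0.02 m/s); the robot touches nothing.
It fails at once if the index finger was pushed round (over 8 mm) (distance of index from where it was at the start of the episode above 0.008 m).
It fails at once if a bystander was moved over 25 mm (distance of any of jar, graver, hammer, benchblock, loupe, blank from where it was at the start of the episode above 0.025 m).
It also fails if it takes over 72 s, if anything falls off the work surface, if the arm or the gripper's body presses on something with over 40 N, if the wrist force passes 120 N, or if a joint passes its speed limit or range.

ROBOT

A 6-joint arm with a two-finger parallel gripper is mounted at the origin on the work surface. World frame = base frame: x ahead of the robot, y to its left, z up, the work surface at z = 0. Lengths are in m, angles in rad, forces in N, time in s.
With the tool pointing down it reaches from about 0.35 to 0.775 m from the base axis. Payload 5.5 kg.
Tool frame: the origin (TCP) lies at the very end of the fingers, on their centre line; the grasp point (between the pads) lies env.hold_point_z behind it (env.hold_point_z is the distance from the TCP to the grasp point, in m); z points along the fingers, y is the line along which they close (so a half turn about z gives the same grasp; the last joint's range is limited). The gripper opens to 85 mm and grips with 20 to 120 N. Pads are 22 mm wide; open, the fingers measure 114 mm over their backs; the gripper's body (76 mm by 85 mm) begins 54 mm behind the grasp point. The pads swing forward as they close: fully open they stand 13 mm farther back than shut.
Start: joints at [-1.31, 0.313, 0.046, 1.304, 0, 1.431], TCP at [0.224, -0.529, 0.231] pointing down, gripper open.
Joint ranges: [-2.76, 2.76], [-0.86, 1.69], [-1.03, 1.26], [-2.2, 2.34], [-1.47, 1.5], [-3.14, 3.14]. Speed limits (rad/s): [2.57, 2.57, 3.14, 3.14, 3.14, 3.14].

INTERFACE

Orientations are given as a unit quaternion [w, x, y, z].
In Python, from workcell import env gives the robot as it stands.
- The arm moves only by the tool carry_out, never from a script. Its argument "steps" is a list of rows, each a list of 3 entries, a list of its own where there are three numbers: the turn, a rotation vector about the tool's x, y, z in degrees, then the shift along the tool's x, y, z in cm, then the closure in counts, from 0 (fully open) to 255 (shut). A call has exactly 8 rows; each row is the pose to reach, as a shift and turn from the pose commanded when the call began, along the tool's axes at that moment; what a row does not reach only later rows make up. A row lasts 1/8 s, in which the tool goes at most 62.5 mm and 10.7 degrees, less where a joint would pass 70% of its speed; a pose out of reach is approached as far as the arm can. A call with a gripper value outside its range is refused whole. The fingers move at their own pace and stop on an object; "force" is the grip in N (left out, the last holds). Time passes only in rows, so rows that repeat a pose let the fingers close, or fill a call up. It gives the time, the measured TCP pose, the force, the opening and the grip force at its end, in the units of the state.
- env.get_state(): the state, without advancing time (a new reading comes with each control period).
- env.read_camera(name): name is "side" or "top" or "wrist"; returns (picture, depth): 400x640x3 uint8, red, green, blue; 400x640 float32, m along the optical axis (not along the pixel's ray), 0 where there is no reading.
- env.get_calibration(name): a dict with "fx", "fy", "cx", "cy" (pixels), "D" ([k1, k2, p1, p2, k3] as OpenCV has them; the pictures are not rectified), "origin" and "orientation" of the camera in the world. Camera axes: x right, y up, looking along -z (the intrinsics and any distortion apply to the point x, -y, -z); pixel columns grow to the right and rows downward; lengths in m; the calibration is good to about 2 mm. A picture is of the moment at which its call begins: read the wrist's pose just before it. get_calibration takes no time and is no camera call; for the wrist camera it gives the pose at the moment of the call.
- env.hand_in(): hands the job in; it is judged then, once.
The state is a dict: "clock": time; "joint_pos": joint angles; "qvel": joint speeds; "tau": joint torques, N m; "tcp_pos": TCP position; "orientation": TCP orientation; "wrist_force": force on the tool from outside, world axes, zero at the start; "ft_torque": the same for the moment, N m; "finger_gap": finger opening in m; "grip_force": force on a finger pad.
Only numpy, scipy, OpenCV 4.12 (cv2) and the standard library are available. Lean on these libraries where they do the work, as an engineer would, in place of code of your own. Each camera call takes 0.05 s, during which the arm holds its last target. There are 200 camera calls.

## Working session

There is one attempt and no reset: what is moved stays moved. The work goes in short steps, Python scripts to look and compute and a tool call to move; the robot and the scene stay as the last step left them, time stands still between calls to the robot, and variables do not carry over. Pictures are saved under pics/ and viewed, at most 13 in all, crops included, and the job is handed in when it is done.

Besides the shell and the picture viewer there is one more tool, called after "Emit:" as a command line: name --argument value ..., lists and objects as JSON in quotes. carry_out: Moves the arm, as the interface text tells. Its arguments: {"type":"object","properties":{"steps":{"type":"array","items":{"type":"array"}},"force":{"type":"number"}},"required":["steps"]}

```bash
ls; mkdir -p pics
cat > h.py <<'E'
import numpy as np, cv2
from scipy.spatial.transform import Rotation as R
from workcell import env
def rot(q): return R.from_quat([q[1],q[2],q[3],q[0]])
def cam(n):
    c=env.get_calibration(n); p,d=env.read_camera(n); return c,p,d
def rays(c,uv):
    K=np.array([[c['fx'],0,c['cx']],[0,c['fy'],c['cy']],[0,0,1.]])
    u=cv2.undistortPoints(np.array(uv,float).reshape(-1,1,2),K,np.array(c['D'],float)).reshape(-1,2)
    return np.c_[u[:,0],-u[:,1],-np.ones(len(u))]
def pts(c,uv,dep):
    return rot(c['orientation']).apply(rays(c,uv)*np.array(dep).reshape(-1,1))+np.array(c['origin'])
def cloud(c,d):
    v,u=np.mgrid[0:400,0:640]; uv=np.c_[u.ravel(),v.ravel()]
    return pts(c,uv,d.ravel()).reshape(400,640,3)
def onplane(c,uv,z):
    r=rot(c['orientation']).apply(rays(c,uv)); o=np.array(c['origin'])
    return o+r*((z-o[2])/r[:,2])[:,None]
E
cat > a.py <<'E'
from h import *
print(env.hold_point_z,env.get_state())
for n in('top','side'):
    c,p,d=cam(n); print(n,c); np.savez(n+'.npz',p=p,d=d); cv2.imwrite(f'pics/{n}1.png',cv2.resize(p[:,:,::-1],(800,500)))
E
python3 a.py
```

```text
pics
0.0187 {'clock': 0.0, 'joint_pos': array([-1.30960583e+00,  3.14041294e-01,  4.49719794e-02,  1.30356720e+00,
       -6.65269008e-06,  1.43125405e+00]), 'qvel': array([-4.22485407e-05, -6.31281299e-04,  9.12299418e-04, -4.01545535e-04,
        6.68819708e-04,  4.05214428e-04]), 'tau': array([-1.12217763e-04, -4.80634582e+01,  2.98529881e+01,  1.95770472e-02,
       -7.22365758e-05, -6.11744639e-06]), 'tcp_pos': array([ 0.22419288, -0.52894913,  0.23038272]), 'orientation': array([-9.18191208e-04,  9.79993307e-01,  1.99028320e-01, -5.92496420e-05]), 'wrist_force': array([ 0.18737834,  0.09755009, -0.53049223]), 'ft_torque': array([-0.00228063, -0.00109766,  0.03530051]), 'grip_force': 0.0, 'finger_gap': 0.08535856509251696}
top {'fx': 493.2100157935449, 'fy': 493.2100157935449, 'cx': 319.9567692463616, 'cy': 195.55303589402067, 'D': array([-0.0586246,  0.       ,  0.       ,  0.       ,  0.       ]), 'origin': array([ 0.20480661, -0.13368839,  1.80263197]), 'orientation': array([ 0.70444976,  0.06093105, -0.06284341, -0.70433561])}
side {'fx': 463.53414042306014, 'fy': 463.53414042306014, 'cx': 328.5233986576645, 'cy': 202.43201335305844, 'D': array([0.02828952, 0.        , 0.        , 0.        , 0.        ]), 'origin': array([ 0.31583432, -1.06508905,  1.33672905]), 'orientation': array([ 0.93937488,  0.33244664, -0.02672056, -0.07962456])}
```

View pics/top1.png

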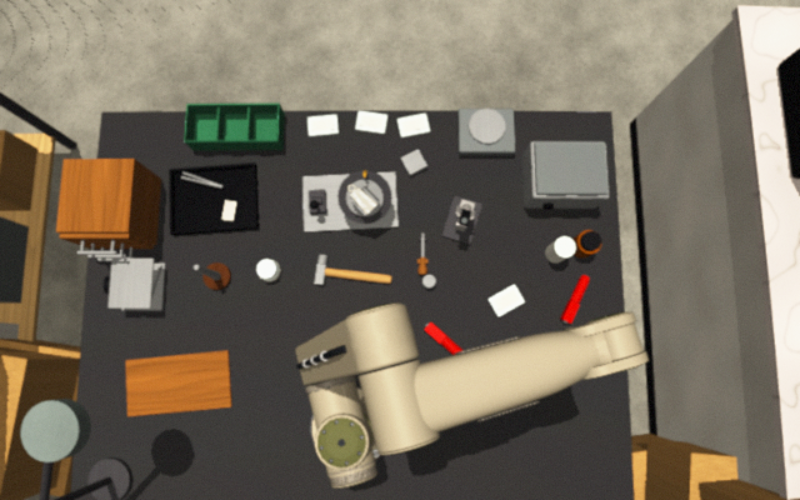

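View pics/side1.png

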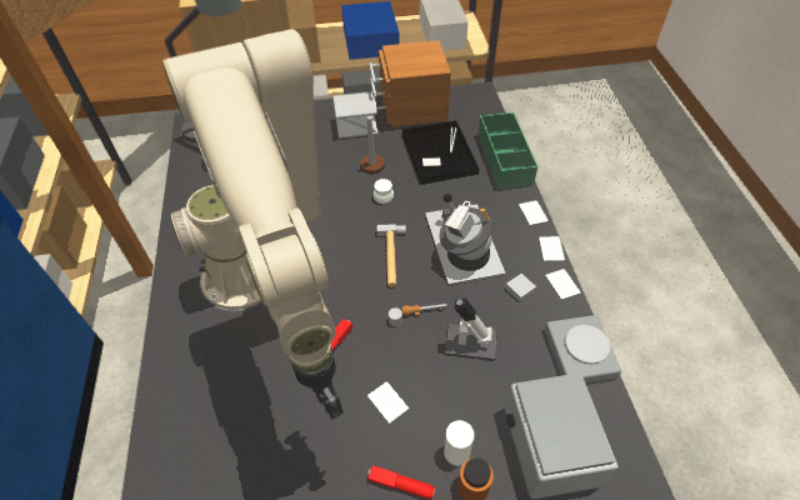

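The top view (800x500) shows the vise at about (350,200), with the brass finger at (365,175) and the lever block at (318,200). Torch-shaped things are: black and aluminium in the cradle at (463,217), red at (442,338), red at (576,298). I choose the cradle one and check it in a close crop.

```bash
cat > b.py <<'E'
from h import *
T=np.load('top.npz');S=np.load('side.npz')
def crop(p,x,y,w,h): return cv2.resize(p[y:y+h,x:x+w,::-1],(400,300),interpolation=cv2.INTER_CUBIC)
tiles=[crop(T['p'],236,128,88,66),crop(S['p'],332,150,80,60),crop(T['p'],340,148,60,45),crop(S['p'],346,232,64,48)]
cv2.imwrite('pics/crops.png',np.vstack([np.hstack(tiles[:2]),np.hstack(tiles[2:])]))
for n,D,bx in(('top',T,(236,128,88,66)),('side',S,(332,150,80,60)),('topT',T,(340,148,60,45)),('sideT',S,(346,232,64,48))):
    c=env.get_calibration(n[:3] if n[0]=='t' else 'side'); W=cloud(c,D['d']); x,y,w,h=bx
    print(n)
    for r in range(y,y+h,6): print(r,' '.join('%d:%d,%d,%d'%(q,*(W[r,q]*1000)) for q in range(x,x+w,8)))
E
python3 b.py
```

```text
top
128 236:784,180,3 244:785,151,-1 252:786,121,-4 260:783,89,4 268:785,59,0 276:786,29,-3 284:782,-2,9 292:784,-32,1 300:784,-62,3 308:783,-93,5 316:785,-123,0
134 236:762,181,-3 244:761,150,0 252:761,119,-1 260:764,90,-8 268:759,58,7 276:759,27,5 284:761,-2,1 292:761,-32,0 300:760,-62,2 308:758,-93,8 316:761,-123,0
140 236:736,179,4 244:737,149,0 252:738,119,0 260:732,86,19 268:733,56,16 276:733,26,16 284:693,-13,151 292:693,-41,149 300:693,-68,151 308:736,-93,6 316:737,-123,0
146 236:713,178,3 244:710,146,13 252:710,116,13 260:709,86,15 268:709,56,15 276:673,14,144 284:671,-13,150 292:670,-41,154 300:676,-68,134 308:675,-96,136 316:714,-123,0
152 236:690,178,0 244:686,145,15 252:681,112,36 260:682,83,30 268:685,55,20 276:653,14,139 284:637,-17,197 292:638,-43,192 300:650,-69,148 308:655,-96,130 316:686,-123,14
158 236:668,178,-3 244:662,144,19 252:656,111,43 260:658,82,37 268:665,56,6 276:632,14,136 284:619,-16,188 292:618,-43,189 300:626,-69,160 308:638,-96,114 316:663,-123,17
164 236:643,176,3 244:639,143,19 252:616,100,115 260:636,82,31 268:641,55,11 276:616,16,115 284:602,-15
[... 3611 characters left out ...]
-208,-1 386:657,-215,1 394:685,-218,0 402:713,-221,-3
250 346:516,-215,0 354:543,-221,2 362:570,-224,0 370:565,-325,153 378:590,-325,148 386:650,-240,3 394:678,-242,0 402:706,-245,-3
256 346:512,-236,-3 354:539,-242,-2 362:565,-249,1 370:569,-319,110 378:589,-335,129 386:646,-260,-1 394:673,-265,-1 402:699,-270,0
262 346:507,-265,5 354:534,-268,2 362:558,-279,13 370:573,-316,68 378:588,-346,112 386:618,-336,88 394:665,-290,2 402:692,-293,0
268 346:504,-282,-4 354:530,-287,-2 362:554,-298,8 370:569,-333,61 378:605,-309,11 386:618,-345,67 394:658,-316,7 402:686,-316,0
274 346:498,-309,3 354:524,-315,5 362:549,-321,9 370:572,-333,23 378:600,-331,11 386:618,-353,42 394:652,-338,8 402:681,-337,-1
```

View pics/crops.png

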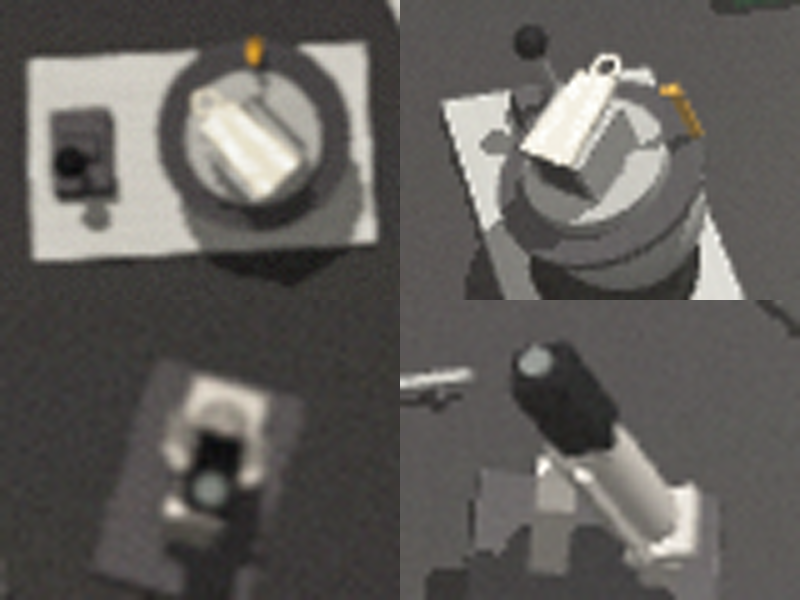

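The crop confirms the torch in the cradle: black square grip, aluminium barrel, grey tail at top px about (371,176). The loop is at top px (282,150), the brass finger at (292,139), and the lever knob at (251,163).

```bash
cat >> h.py <<'E'
def tri(obs):
    A=np.zeros((3,3));b=np.zeros(3);L=[]
    for c,uv in obs:
        r=rot(c['orientation']).apply(rays(c,[uv]))[0]; r/=np.linalg.norm(r); M=np.eye(3)-np.outer(r,r); o=np.array(c['origin']); A+=M; b+=M@o; L.append((M,o))
    x=np.linalg.solve(A,b); return x,[float(np.linalg.norm(M@(x-o))) for M,o in L]
def tt(X,Y): return (236+X*.22,128+Y*.22)
def ss(X,Y): return (332+(X-400)*.2,150+Y*.2)
def tT(X,Y): return (340+X*.15,148+(Y-300)*.15)
def sT(X,Y): return (346+(X-400)*.16,232+(Y-300)*.16)
E
cat > c.py <<'E'
from h import *
np.set_printoptions(precision=4,suppress=True)
ct,cs=env.get_calibration('top'),env.get_calibration('side')
F=onplane(ct,[tt(28,60),tt(365,42),tt(378,242),tt(33,262)],.012); print('foot',F)
B=onplane(ct,[tt(50,110),tt(112,110),tt(115,200),tt(55,200)],.03); print('block',B)
for n,a,b in(('loop',tt(207,102),ss(606,66)),('indextip',tt(254,47),ss(670,90)),('knob',tt(70,160),ss(530,42)),('pc1',tt(193,118),ss(582,68)),('pc2',tt(232,92),ss(621,72)),('pc3',tt(302,157),ss(582,172)),('pc4',tt(262,200),ss(524,147)),('tail',tT(210,490),sT(535,360))):
    print(n,*tri([(ct,a),(cs,b)]))
C=onplane(ct,[tT(155,360),tT(300,400),tT(95,575)],.01); print('cradle foot',C)
# plate plane from depth, both cams
P=[]
for n,c,pl in(('top',ct,[tt(207,125),tt(232,103),tt(295,157),tt(262,192)]),('side',cs,[ss(585,85),ss(612,90),ss(578,162),ss(532,145)])):
    D=np.load(n+'.npz')['d']; m=np.zeros((400,640),np.uint8); cv2.fillPoly(m,[np.int32(np.round(pl))],1); q=cloud(c,D)[m>0]; P.append(q)
    u,s,v=np.linalg.svd(q-q.mean(0)); print(n,len(q),q.mean(0),v[2],s)
E
python3 c.py
```

```text
foot [[ 0.7297  0.1545  0.012 ]
 [ 0.7451 -0.1248  0.012 ]
 [ 0.5758 -0.1356  0.012 ]
 [ 0.5591  0.1455  0.012 ]]
block [[0.6821 0.1323 0.03  ]
 [0.682  0.0816 0.03  ]
 [0.6067 0.0775 0.03  ]
 [0.6067 0.1263 0.03  ]]
loop [ 0.6454 -0.0085  0.1922] [0.0009288085739190123, 0.000928808573919124]
indextip [ 0.6832 -0.0433  0.1991] [0.00149911881787578, 0.00149911881787557]
knob [0.6213 0.1042 0.1066] [5.1777286837409865e-05, 5.177728683740084e-05]
pc1 [0.6339 0.0026 0.1817] [0.0010809873339439485, 0.001080987333944078]
pc2 [ 0.6499 -0.0278  0.2053] [0.001333090695839392, 0.0013330906958395844]
pc3 [ 0.6122 -0.0784  0.1668] [0.003343150505709107, 0.003343150505709214]
pc4 [ 0.5792 -0.0486  0.1655] [0.003061939364131697, 0.0030619393641317205]
tail [ 0.5584 -0.3117  0.1804] [0.0010791503634398191, 0.0010791503634396868]
cradle foot [[ 0.669  -0.3008  0.01  ]
 [ 0.646  -0.3819  0.01  ]
 [ 0.546  -0.2655  0.01  ]]
top 177 [ 0.6129 -0.0415  0.18  ] [-0.8112  0.316   0.492 ] [0.2584 0.1318 0.1129]
side 136 [ 0.6163 -0.0469  0.1816] [-0.448   0.1413  0.8828] [0.1986 0.1179 0.0704]
```

```bash
cat >> h.py <<'E'
np.set_printoptions(precision=4,suppress=True)
def move(p0,R0,p1,R1): # R as Rotation; returns rotvec deg (tool), shift cm
    return (R0.inv()*R1).as_rotvec(degrees=True).round(1),(R0.inv().apply(np.array(p1)-p0)*100).round(2)
def frame(x,z):
    z=np.array(z)/np.linalg.norm(z); x=np.array(x)-np.dot(x,z)*z; x/=np.linalg.norm(x); return R.from_matrix(np.c_[x,np.cross(z,x),z])
def cur():
    s=env.get_state(); return np.array(s['tcp_pos']),rot(s['orientation'])
YAW=.058
vx=np.array([np.cos(YAW),np.sin(YAW),0]); vy=np.array([-np.sin(YAW),np.cos(YAW),0]); vz=np.array([0,0,1.])
L=np.radians(24); a=-np.sin(L)*vx+np.cos(L)*vz; e1=np.cos(L)*vx+np.sin(L)*vz; e2=vy
PF=np.array([.617,-.042,.181])
def head(al): return np.cos(al)*e1+np.sin(al)*e2
E
cat > d.py <<'E'
from h import *
p,Q=cur()
c=env.get_calibration('wrist'); print('cam in tool',Q.inv().apply(np.array(c['origin'])-p),(Q.inv()*rot(c['orientation'])).as_matrix(),c['fx'],c['D'])
ph=np.arctan2(*Q.apply([1,0,0])[1::-1])
pe=PF+.2*a; Re=frame(-head(np.radians(46)),-a)
P=[(p,Q)]
for k,f in((70,.35),(140,.7)): t=ph+np.radians(k); P.append((p*(1-f)+pe*f+[0,0,.05],frame([np.cos(t),np.sin(t),0],[0,0,-1])))
P.append((pe,Re))
for A,B in zip(P,P[1:]): print(B[0],*move(*A,*B))
E
python3 d.py
```

```text
cam in tool [ 0.0657 -0.0003 -0.1431] [[ 0.0002  0.9655  0.2604]
 [ 1.     -0.0005  0.0014]
 [ 0.0015  0.2604 -0.9655]] 340.7099138420595 [-0.0346  0.      0.      0.      0.    ]
[ 0.3333 -0.3602  0.3271] [ -0.1  -0.1 -70. ] [ 16.63 -11.3   -9.64]
[ 0.4423 -0.1914  0.3738] [  0.   0. -70.] [16.29 11.76 -4.66]
[ 0.5358 -0.0467  0.3637] [  5.6 -24.7 -65.3] [-4.7  16.57  1.  ]
```

Emit:
carry_out --steps '[[[0,0,-9],[2.1,-1.4,-1.2],0],[[0,0,-18],[4.2,-2.8,-2.4],0],[[0,0,-27],[6.2,-4.2,-3.6],0],[[0,0,-36],[8.3,-5.6,-4.8],0],[[0,0,-45],[10.4,-7,-6],0],[[0,0,-54],[12.5,-8.4,-7.2],0],[[0,0,-62],[14.6,-9.8,-8.4],0],[[0,0,-70],[16.6,-11.3,-9.6],0]]'

```text
clock: 1.1
tcp_pos: [0.3334, -0.3597, 0.3273]
orientation: [-0.0, 0.687, 0.727, 0.0]
wrist_force: [0.2, -0.0, 0.4]
finger_gap: 0.0854
grip_force: 0.0
```

Emit:
carry_out --steps '[[[0,0,-9],[2,1.5,-0.6],0],[[0,0,-18],[4,3,-1.2],0],[[0,0,-27],[6,4.5,-1.8],0],[[0,0,-36],[8,6,-2.4],0],[[0,0,-45],[10,7.5,-3],0],[[0,0,-54],[12,9,-3.6],0],[[0,0,-62],[14,10.5,-4.2],0],[[0,0,-70],[16.3,11.8,-4.7],0]]'

```text
clock: 2.1
tcp_pos: [0.4428, -0.1911, 0.374]
orientation: [-0.0, 0.146, 0.989, 0.0]
wrist_force: [0.1, 0.7, -0.6]
finger_gap: 0.0853
grip_force: 0.0
```

Emit:
carry_out --steps '[[[0.7,-3.1,-8.2],[-0.6,2.1,0.1],0],[[1.4,-6.2,-16.3],[-1.2,4.1,0.2],0],[[2.1,-9.3,-24.5],[-1.8,6.2,0.4],0],[[2.8,-12.4,-32.7],[-2.4,8.3,0.5],0],[[3.5,-15.4,-40.8],[-2.9,10.4,0.6],0],[[4.2,-18.5,-49],[-3.5,12.4,0.8],0],[[4.9,-21.6,-57.1],[-4.1,14.5,0.9],0],[[5.6,-24.7,-65.3],[-4.7,16.6,1],0]]'

```text
clock: 3.1
tcp_pos: [0.536, -0.0459, 0.3638]
orientation: [0.194, -0.41, 0.888, -0.075]
wrist_force: [0.5, -0.3, -0.3]
finger_gap: 0.0858
grip_force: 0.0
```

```bash
cat > e.py <<'E'
from h import *
import sys
k=sys.argv[1]
s=env.get_state(); print(s['clock'],s['joint_pos'],s['tcp_pos'])
c,p,d=cam('wrist'); np.savez(k+'.npz',p=p,d=d,o=c['origin'],q=c['orientation']); cv2.imwrite(f'pics/{k}.png',cv2.resize(p[:,:,::-1],(800,500),interpolation=cv2.INTER_CUBIC))
E
python3 e.py w1; python3 -c "
from h import *
c,p,d=cam('side');np.savez('side2.npz',p=p,d=d);c,p,d=cam('top');np.savez('top2.npz',p=p,d=d)"
```

```text
3.1 [-0.321  -0.1094 -0.1975  1.091   0.1523 -1.1559] [ 0.536  -0.0459  0.3638]
```

View pics/w1.png

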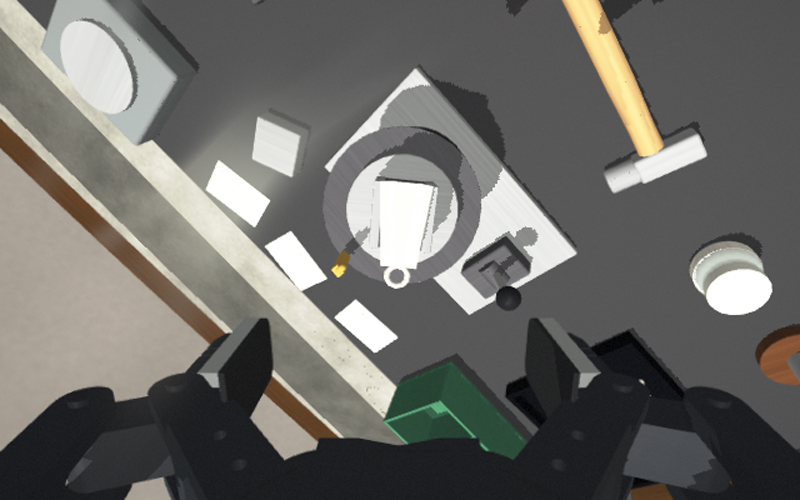

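The wrist view (800x500) shows the loop at (397,277), the brass tip at (340,269), the plate far edge at (377,180)–(437,185), the lever knob at (508,298), and the collar centred near (402,205).

```bash
cat > f.py <<'E'
from h import *
ct,cs=env.get_calibration('top'),env.get_calibration('side'); cw=env.get_calibration('wrist')
w=lambda X,Y:(X*.8,Y*.8)
F=onplane(cw,[w(418,67),w(577,252),w(470,314),w(325,167)],.012); print('foot',F,F.mean(0))
for n,a_,b,c in(('loop',tt(207,102),ss(606,66),w(397,277)),('index',tt(254,47),ss(670,90),w(340,269)),('knob',tt(70,160),ss(530,42),w(508,298)),):
    x,e=tri([(ct,a_),(cs,b),(cw,c)]); print(n,x,e)
# collar / disc from wrist picture
D=np.load('w1.npz'); p=D['p']; g=cv2.cvtColor(p,cv2.COLOR_RGB2GRAY)
W=cloud(cw,D['d'])
hsv=cv2.cvtColor(p,cv2.COLOR_RGB2HSV); m=cv2.inRange(hsv,(15,120,80),(35,255,255)); m[:150]=0;m[:, 350:]=0
n,l,st,ce=cv2.connectedComponentsWithStats(m); i=1+st[1:,4].argmax(); print('brass',st[i],ce[i])
# plate points
Q=W[150:205,306:334].reshape(-1,3); u,s,v=np.linalg.svd(Q-Q.mean(0)); print('plate n',v[2],Q.mean(0),'model a',a,np.std((Q-Q.mean(0))@a))
# boundaries of bright plate along rows
for r in range(140,240,6): print(r,''.join('%4d'%x for x in g[r,288:364:2]))
E
python3 f.py
```

```text
foot [[ 0.5727 -0.1295  0.012 ]
 [ 0.5613  0.1458  0.012 ]
 [ 0.7287  0.1554  0.012 ]
 [ 0.7428 -0.1215  0.012 ]] [0.6514 0.0126 0.012 ]
loop [ 0.6456 -0.0075  0.1919] [0.0013783058760836982, 0.0010346220693337848, 0.0014519634767165856]
index [ 0.6834 -0.0421  0.1965] [0.0023354050371495352, 0.001181232791047193, 0.0013201341268184164]
knob [0.6212 0.1048 0.1071] [0.0007098148020126607, 0.0008466794819690555, 0.0014822471255349313]
brass [265 201  15  21 171] [272.2865 211.0702]
plate n [-0.6969  0.6582 -0.2848] [ 0.6123 -0.042   0.184 ] model a [-0.4061 -0.0236  0.9135] 0.025978991526786822
140  231 232 230 231 230 231 231 207 172 149 150 151 151 152 150 151 153 153 152 154 154 154 154 154 153 153 152 150 151 152 151 150 151 151 126  74  74  76
146  232 231 232 231 231 231 231 231 253 254 254 254 255 255 254 254 254 254 246 228 181 167 109 117 103  67  69  96  95  96 147 151 148 148 147 146 125  73
152  232 233 233 233 233 208 231 232 253 254 254 254 255 255 255 254 254 254 254 254 254 254 254 255 254 254 254 254 253 179 231 160 148 146 147 147 147 145
158  231 232 232 232 233 225 
[... 1468 characters left out ...]
 255 255 254 117 119 117 114 118 116 114 117 118 117 117 114 116 114 202
218   89 118 123 123 121 121 118 116 116 119 250 249 143 123 121 121 125 117 254 240 127 116 115 118 118 117 118 117 116 116 119 114 140 236 239 237 237 239
224   89  90  90  89  88  89  88  93 110 115 249 253 178 122 120 118 122 212 251 240 119 116 120 118 116 114  95  90  88  89 150 239 239 237 237 237 240 238
230   89  88  88  87  88  88  89  89  88  90  88  89  88 120 252 186 113  91  89  88  88  86  89  88  89  89  89  88  90  89  89  89  90 181 239 237 236 239
236   89  89  89  88  90  89  89  88  88  88  88  88  89  90  90  89  89  89  89  87  89  89  88  90  89  89  90  87  88  87  90  89  88  88  87  89 218 238
```

```bash
cat > g.py <<'E'
from h import *
cw=env.get_calibration('wrist'); o=np.array(cw['origin'])
def onp(uv,P0):
    r=rot(cw['orientation']).apply(rays(cw,[uv]))[0]; return o+r*(np.dot(P0-o,a)/np.dot(r,a))
loop=np.array([.6456,-.0075,.1919]); idx=np.array([.6834,-.0421,.1965])
for h in(-.004,0,.004):
    P0=loop+h*a
    A=onp((324.5,147.5),P0);B=onp((319,215),P0);Lp=onp((317.6,221.6),P0);c=(A+B)/2
    # alt: from loop back 48 mm along loop line
    u=(Lp-A)/np.linalg.norm(Lp-A); c2=Lp-.048*u
    I=onp((272,215.2),P0-.009*a)
    f=lambda v:np.degrees(np.arctan2(v@e2,v@e1))
    print(h,'len',np.linalg.norm(B-A),np.linalg.norm(Lp-c),'c',c,c2,'loop ang',f(Lp-c2),'line',f(u),'idx',f(I-c2),f(idx-c2),np.linalg.norm((idx-c2)-a*np.dot(idx-c2,a)),'idx h',np.dot(idx-c2,a), 'ball',c2-a*(c2[2]-.08)/a[2])
W=cloud(cw,np.load('w1.npz')['d'])
Q=W[165:200,310:325].reshape(-1,3);print('depth plane off',np.median((Q-loop)@a))
for nm,box in(('disc',(182,286,196,296)),('collar',(215,330,224,345))): 
    Q=W[box[0]:box[2],box[1]:box[3]].reshape(-1,3); print(nm,np.median((Q-loop)@a))
E
python3 g.py
```

```text
-0.004 len 0.07205676008535167 0.043565791420591034 c [ 0.6195 -0.0348  0.1752] [ 0.6169 -0.0381  0.174 ] loop ang 40.72285527459144 line 40.722855274591396 idx -5.6738196165783625 -6.39291808012152 0.07005157070452227 idx h -0.006330701564446915 ball [ 0.6587 -0.0357  0.08  ]
0 len 0.07123278249780027 0.04306761143481329 c [ 0.6174 -0.0355  0.1787] [ 0.6145 -0.0392  0.1773] loop ang 40.72285527459145 line 40.722855274591424 idx -5.331743265945291 -5.560688429484301 0.07085587812406359 idx h -0.010330701564446883 ball [ 0.6577 -0.0367  0.08  ]
0.004 len 0.07040880491024888 0.042569431449035675 c [ 0.6154 -0.0362  0.1821] [ 0.6121 -0.0403  0.1805] loop ang 40.72285527459145 line 40.72285527459143 idx -4.985850995306618 -4.7473076522736255 0.07167479738763684 idx h -0.0143307015644469 ball [ 0.6568 -0.0377  0.08  ]
depth plane off 0.00514171089268753
disc -0.04384393006102695
collar -0.05802242067782377
```

```bash
sed -i 's/^PF=.*/PF=np.array([.613,-.039,.181])/' h.py; python3 -c "
from h import *
p,Q=cur(); Rg=frame(-head(np.radians(41)),-a)
print(move(p,Q,PF+.03*a,Rg),move(p,Q,PF-.040*a,Rg))"
```

```text
(array([ 0.1, -0.1,  4.9]), array([-0.02,  0.39, 16.86])) (array([ 0.1, -0.1,  4.9]), array([-0.04,  0.38, 23.86]))
```

Emit:
carry_out --steps '[[[0,0,5],[0,0.4,4.5],0],[[0,0,5],[0,0.4,9],0],[[0,0,5],[0,0.4,13],0],[[0,0,5],[0,0.4,16],0],[[0,0,5],[0,0.4,18.5],0],[[0,0,5],[0,0.4,20.7],0],[[0,0,5],[0,0.4,22.5],0],[[0,0,5],[0,0.4,23.6],0]]'

```text
clock: 4.25
tcp_pos: [0.6287, -0.0393, 0.146]
orientation: [0.195, -0.367, 0.907, -0.066]
wrist_force: [-0.1, 0.2, 0.4]
finger_gap: 0.0856
grip_force: 0.0
```

Emit:
carry_out --steps '[[[0,0,0],[0,0,0],40],[[0,0,0],[0,0,0],60],[[0,0,0],[0,0,0],80],[[0,0,0],[0,0,0],100],[[0,0,0],[0,0,0],130],[[0,0,0],[0,0,0],150],[[0,0,0],[0,0,0],150],[[0,0,0],[0,0,0],150]]' --force 40

```text
clock: 5.25
tcp_pos: [0.6289, -0.0385, 0.1484]
orientation: [0.197, -0.369, 0.906, -0.067]
wrist_force: [-3.5, 0.6, 6.2]
finger_gap: 0.0515
grip_force: 42.0
```

```bash
python3 e.py w2; python3 -c "
from h import *
s=env.get_state();print({k:s[k] for k in('wrist_force','ft_torque','finger_gap','grip_force')})"
```

```text
5.25 [-0.2475  0.1598 -0.4615  0.5479  0.1227 -0.9953] [ 0.6289 -0.0385  0.1484]
{'wrist_force': array([-4.2913,  0.2862,  6.2593]), 'ft_torque': array([0.2043, 0.6624, 0.0254]), 'finger_gap': 0.05143098186710852, 'grip_force': 42.02369749546051}
```

View pics/w2.png

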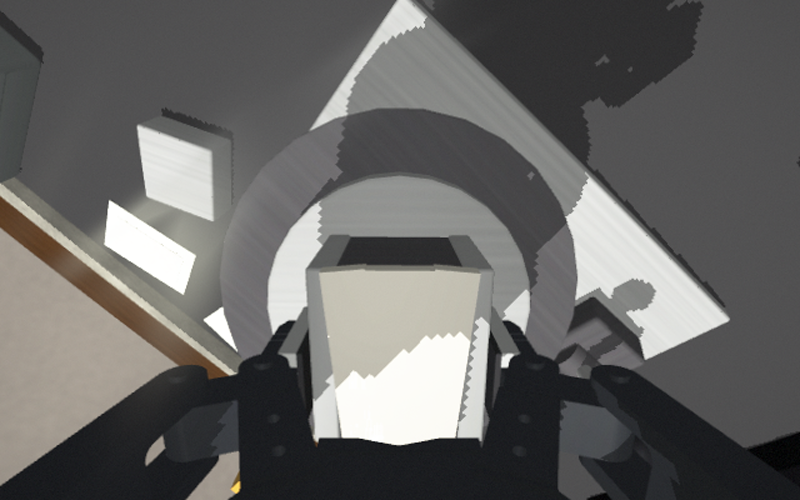

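The wrist view shows the jaws centred between the pads: plate far corners at (320,270) and (478,270), collar centre column about 399, collar far edge at (399,108).

```bash
cat > k.py <<'E'
from h import *
cw=env.get_calibration('wrist'); o=np.array(cw['origin']); p,Q=cur(); D=np.load('w2.npz'); W=cloud(cw,D['d'])
print('tool in head coords: z.a',Q.apply([0,0,1])@a,'ang',np.degrees(np.arctan2(-Q.apply([1,0,0])@e2,-Q.apply([1,0,0])@e1)))
for nm,b in(('collar',(95,130,305,335)),('disc',(150,180,300,340)),('plate',(222,300,280,360))):
    q=W[b[0]:b[1],b[2]:b[3]].reshape(-1,3); t=Q.inv().apply(q-p); print(nm,'tool z med',np.median(t[:,2]),np.std(t[:,2]))
def onz(uv,z):
    r=Q.inv().apply(rot(cw['orientation']).apply(rays(cw,[uv])))[0]; oo=Q.inv().apply(o-p); return oo+r*((z-oo[2])/r[2])
for z in(.016,.020,.024): print(z,onz((319,86.4),z)-[.076,0,0],onz((177,220),z),onz((461,220),z))
for z in(-.042,-.038): print('plate far',onz((319,215),z)-[.035,0,0],onz((256,216),z),onz((382,215),z))
print('PF',Q.inv().apply(PF-p))
E
python3 k.py
```

```text
tool in head coords: z.a -0.9999999971833392 ang 40.95710201404744
collar tool z med 0.02578454794885065 0.01164321612944759
disc tool z med 0.01178467502635216 0.008948103428346885
plate tool z med -0.037219701190134416 0.007222049306548508
0.016 [0.0003 0.0005 0.016 ] [ 0.0141 -0.0694  0.016 ] [0.014  0.0706 0.016 ]
0.02 [0.0006 0.0005 0.02  ] [ 0.0128 -0.0712  0.02  ] [0.0127 0.0724 0.02  ]
0.024 [0.0009 0.0006 0.024 ] [ 0.0115 -0.0729  0.024 ] [0.0114 0.0741 0.024 ]
plate far [-0.0006  0.0004 -0.042 ] [ 0.0341 -0.0192 -0.042 ] [ 0.0344  0.02   -0.042 ]
plate far [-0.0018  0.0004 -0.038 ] [ 0.0328 -0.0199 -0.038 ] [ 0.0331  0.0207 -0.038 ]
PF [ 0.0007  0.0012 -0.0363]
```

Emit:
carry_out --steps '[[[0,0,6],[0,0,0],150],[[0,0,13],[0,0,0],150],[[0,0,20],[0,0,0],150],[[0,0,27],[0,0,0],150],[[0,0,34],[0,0,0],150],[[0,0,41],[0,0,0],150],[[0,0,46.3],[0,0,0],150],[[0,0,46.3],[0,0,0],150]]'

```text
clock: 6.3
tcp_pos: [0.6294, -0.0398, 0.1486]
orientation: [0.208, 0.018, 0.978, 0.015]
wrist_force: [-3.9, -3.8, 4.3]
finger_gap: 0.0511
grip_force: 41.9
```

Emit:
carry_out --steps '[[[0,0,0],[0,0,0],150],[[0,0,0],[0,0,0],60],[[0,0,0],[0,0,0],0],[[0,0,0],[0,0,0],0],[[0,0,0],[0,0,-3],0],[[0,0,0],[0,0,-7],0],[[0,0,0],[0,0,-12],0],[[0,0,0],[0,0,-17],0]]'

```text
clock: 7.3
tcp_pos: [0.5593, -0.0424, 0.304]
orientation: [0.207, 0.017, 0.978, 0.016]
wrist_force: [0.9, -1.6, 0.4]
finger_gap: 0.0852
grip_force: 0.0
```

```bash
python3 e.py w3
```

```text
7.3 [-0.2954 -0.0616 -0.3     0.9378  0.1412 -0.2322] [ 0.5593 -0.0424  0.304 ]
```

View pics/w3.png

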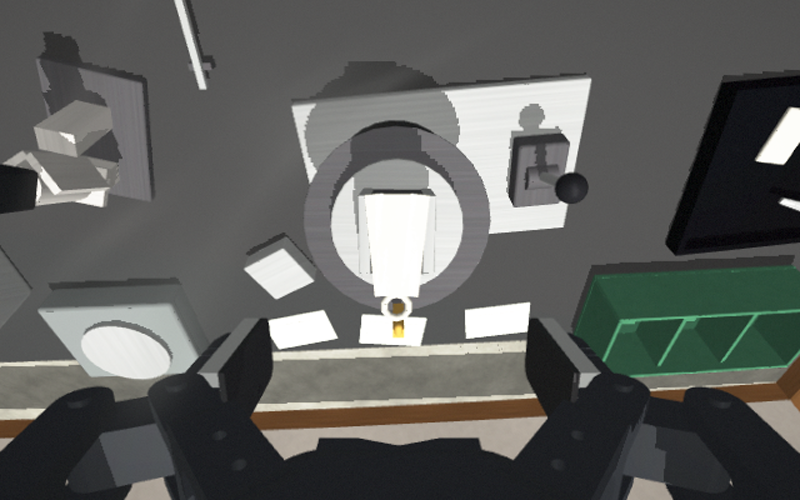

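The wrist view shows the plate mid-line at column 397, the loop at (396,308) and the brass tip at (399,328), so they are aligned within about 2 mm. Next is the lever.

```bash
python3 -c "
from h import *
p,Q=cur(); Rl=frame(-vx,-a)
K=np.array([.6212,.1048,.078])
for d in(-.045,): 
  q=K+d*vx; print(move(p,Q,q+[-.01,0,.08],Rl),move(p,Q,q,Rl),q)
print(move(q,Rl,q+.1*vx,Rl))"
```

```text
(array([-0.1,  0.5, -5.2]), array([ 6.35, 13.96, 14.56])) (array([-0.1,  0.5, -5.2]), array([ 8.74, 13.71, 22.25])) [0.5763 0.1022 0.078 ]
(array([0., 0., 0.]), array([-9.14, -0.  ,  4.07]))
```

Emit:
carry_out --steps '[[[0,0,-1],[1.5,3.5,1],80],[[0,0,-3],[3,7,4],160],[[0,0,-5],[4.5,10.5,8],255],[[0,0,-5],[6.3,13.9,14.5],255],[[0,0,-5],[7.3,13.8,17.5],255],[[0,0,-5],[8.1,13.7,20.2],255],[[0,0,-5],[8.7,13.7,22.2],255],[[0,0,-5],[8.7,13.7,22.2],255]]'

```text
clock: 8.35
tcp_pos: [0.5726, 0.1031, 0.0676]
orientation: [0.205, -0.026, 0.978, 0.007]
wrist_force: [0.9, 0.1, 1.0]
finger_gap: 0.0003
grip_force: 0.0
```

Emit:
carry_out --steps '[[[0,0,0],[-0.9,0,0.4],255],[[0,0,0],[-1.8,0,0.8],255],[[0,0,0],[-2.7,0,1.2],255],[[0,0,0],[-3.6,0,1.6],255],[[0,0,0],[-4.5,0,2],255],[[0,0,0],[-5.4,0,2.4],255],[[0,0,0],[-6.3,0,2.8],255],[[0,0,0],[-6.9,0,3.1],255]]'

```text
clock: 9.35
tcp_pos: [0.6501, 0.107, 0.0693]
orientation: [0.207, -0.025, 0.978, 0.007]
wrist_force: [-1.6, -0.1, -0.1]
finger_gap: -0.0003
grip_force: 0.7
```

Emit:
carry_out --steps '[[[0,0,0],[-0.4,0,0.1],255],[[0,0,0],[-0.8,0,0.2],255],[[0,0,0],[-1.2,0,0.4],255],[[0,0,0],[-1.5,0,0.5],255],[[0,0,0],[-1.8,0,0.6],255],[[0,0,0],[-2.0,0,0.7],255],[[0,0,0],[-2.2,0,0.8],255],[[0,0,0],[-2.2,0,0.8],255]]'

```text
clock: 10.35
tcp_pos: [0.6615, 0.1076, 0.0693]
orientation: [0.199, -0.026, 0.98, 0.006]
wrist_force: [-53.8, -5.6, 43.6]
finger_gap: -0.0
grip_force: 34.4
```

```bash
python3 e.py w4
cat > m.py <<'E'
from h import *
import sys
c,p,d=cam('side'); c2,p2,d2=cam('top'); cr=lambda p,x,y,w,h: cv2.resize(p[y:y+h,x:x+w,::-1],(400,300),interpolation=cv2.INTER_CUBIC)
cv2.imwrite('pics/%s.png'%sys.argv[1],np.hstack([cr(p2,236,128,88,66),cr(p,332,140,80,60)]))
E
python3 m.py v5
```

```text
10.35 [ 0.0389  0.3226 -0.4613  0.387   0.0061 -0.0122] [0.6615 0.1076 0.0693]
```

View pics/w4.png

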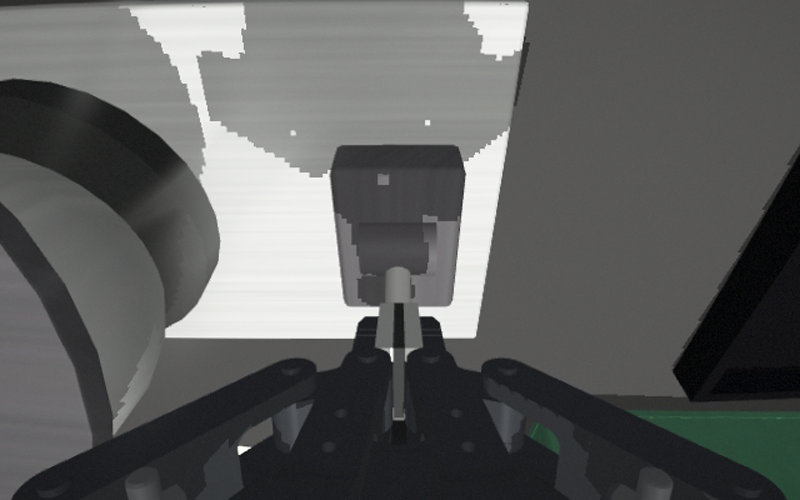

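The wrist view shows the lever rod at (398,285) leaning away past its block with the fingertips behind it, and the 54 N says it is against its stop. I back off and go to look at the torch.

```bash
cat >> h.py <<'E'
CY=-.28
def torch(CY):
    cx=np.array([np.cos(CY),np.sin(CY),0]); t=-np.sin(.5)*cx+np.cos(.5)*vz; return cx,t
TAIL=np.array([.5584,-.3117,.1804])
E
python3 -c "
from h import *
p,Q=cur(); cx,t=torch(CY); Rt=frame(-cx,-t)
p1=p-.06*vx+[0,0,.17]; q=TAIL+.12*t
print(move(p,Q,p1,Q),p1); m=(p1+q)/2; m[2]=max(p1[2],q[2])
print(move(p1,Q,q,Rt),move(p1,Q,m,Q),q)"
```

```text
(array([0., 0., 0.]), array([ -1.1 ,  -0.02, -17.99])) [0.6016 0.1041 0.2393]
(array([ 8.3, -5.7, 17.1]), array([  9.16, -39.42,  -8.95])) (array([0., 0., 0.]), array([  3.68, -19.71,  -6.61])) [ 0.5031 -0.2958  0.2857]
```

Emit:
carry_out --steps '[[[0,0,0],[2,0,-0.8],255],[[0,0,0],[4,0,-2],255],[[0,0,0],[4,0,-6],255],[[0,0,0],[3,0,-10],200],[[0,0,0],[2,0,-13],100],[[0,0,0],[1,0,-16],0],[[0,0,0],[0,0,-19],0],[[0,0,0],[0,0,-19],0]]'

```text
clock: 11.5
tcp_pos: [0.5987, 0.1038, 0.2495]
orientation: [0.211, -0.025, 0.977, 0.007]
wrist_force: [0.8, -1.0, 0.6]
finger_gap: 0.0852
grip_force: 0.0
```

```bash
python3 e.py w5; python3 -c "
from h import *
p,Q=cur(); cx,t=torch(CY); Rt=frame(-cx,-t)
q=TAIL+.12*t
print(move(p,Q,q,Rt),q,p)
c,P,d=cam('top'); np.savez('top3.npz',p=P,d=d); W=cloud(c,d); g=cv2.cvtColor(P,cv2.COLOR_RGB2GRAY)
cs,P2,d2=cam('side')
cr=lambda p,x,y,w,h: cv2.resize(p[y:y+h,x:x+w,::-1],(400,300),interpolation=cv2.INTER_CUBIC)
x=cv2.resize(np.load('w5.npz')['p'][:,:,::-1],(480,300)); cv2.imwrite('pics/v6.png',np.hstack([x,cr(P2,332,140,80,60)[:,:320]]))"
```

```text
11.5 [ 0.0348  0.0365 -0.3443  0.7638  0.0095 -0.0152] [0.5987 0.1038 0.2495]
(array([ 8.6, -4.4, 17. ]), array([  8.88, -39.39,  -8.34])) [ 0.5031 -0.2958  0.2857] [0.5974 0.1037 0.247 ]
```

View pics/v6.png

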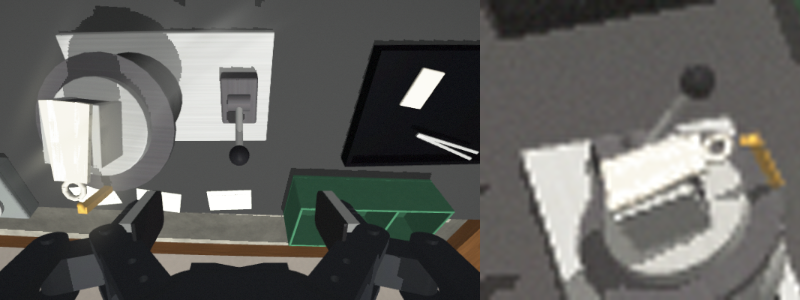

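The picture shows the lever thrown: its knob is at (239,155), on the far side of the block. The loop still faces the brass finger at (85,205). I now go over to view the torch.

Emit:
carry_out --steps '[[[1,-0.5,2],[1.5,-4,-4],0],[[2,-1,4],[3,-9,-8],0],[[3.3,-1.7,6.5],[4,-14.5,-9],0],[[4.5,-2.3,9],[5,-20,-9],0],[[5.8,-3,11.5],[6,-25.5,-8.7],0],[[7,-3.6,14],[7,-31,-8.5],0],[[8.6,-4.4,17],[8.5,-36.5,-8.4],0],[[8.6,-4.4,17],[8.9,-39.4,-8.3],0]]'

```text
clock: 12.65
tcp_pos: [0.5004, -0.2977, 0.2809]
orientation: [0.241, 0.137, 0.96, -0.034]
wrist_force: [-1.2, 0.8, 0.4]
finger_gap: 0.0855
grip_force: 0.0
```

```bash
python3 e.py w7
```

```text
12.65 [-0.797  -0.0503 -0.3759  0.8083  0.2347 -0.4618] [ 0.5004 -0.2977  0.2809]
```

View pics/w7.png

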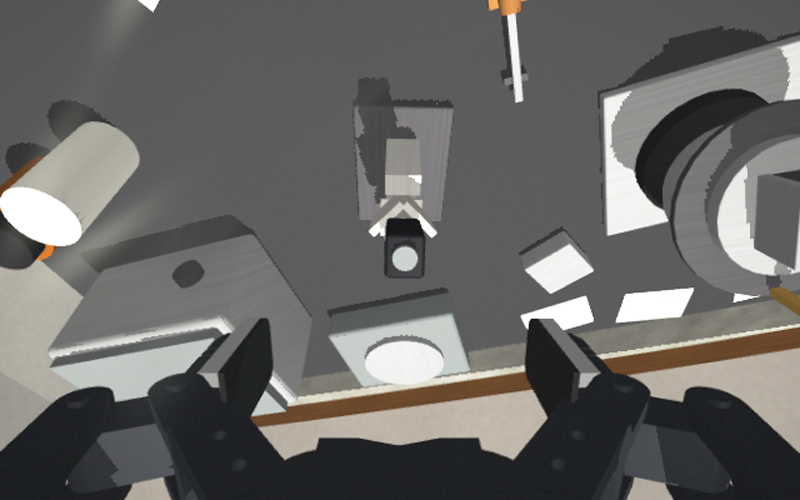

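The wrist view shows the torch tail centre at (404,258), the black grip end-on, the V-channel at (404,215), and foot corners at (355,100), (453,107), (441,220) and (358,218).

```bash
cat > n.py <<'E'
from h import *
ct,cs=env.get_calibration('top'),env.get_calibration('side'); cw=env.get_calibration('wrist'); w=lambda X,Y:(X*.8,Y*.8)
F=onplane(cw,[w(355,100),w(453,107),w(441,220),w(358,218)],.01); print(F)
f=lambda v:np.arctan2(v[1],v[0]); print('yaw',f(F[3]-F[0]),f(F[2]-F[1]),f(F[0]-F[1])-np.pi/2,np.linalg.norm(F[0]-F[1]))
x,e=tri([(ct,tT(210,490)),(cs,sT(535,360)),(cw,w(404,258))]); print('tail',x,e)
x2,e2=tri([(cs,sT(535,360)),(cw,w(404,258))]); print(x2,e2)
D=np.load('w7.npz');W=cloud(cw,D['d']); q=W[198:214,316:331].reshape(-1,3); print('depth tail',np.median(q,0))
g=cv2.cvtColor(D['p'],cv2.COLOR_RGB2GRAY)
for r in(190,200,206,214): print(r,g[r,300:348])
print('cols',g[170:226,323])
for cy in(-.25,-.21,-.17):
  cx,t=torch(cy); p,Q=cur(); print(cy,'tool pose to grasp',move(p,Q,x-(.151-.116+.0187)*t,frame(-cx,-t)),move(p,Q,x+.04*t,frame(-cx,-t)))
E
python3 n.py
```

```text
[[ 0.5201 -0.3459  0.01  ]
 [ 0.5506 -0.2642  0.01  ]
 [ 0.6737 -0.3022  0.01  ]
 [ 0.6456 -0.3887  0.01  ]]
yaw -0.32799139342757194 -0.3001108020563203 -3.499040191337853 0.0872941294516402
tail [ 0.5581 -0.3126  0.1826] [0.0016724335301114266, 0.0010217362423637956, 0.0009089877322799622]
[ 0.5588 -0.3133  0.1828] [0.0002789235461578143, 0.0002789235461578207]
depth tail [ 0.558  -0.3134  0.1823]
190 [ 94  92  94  94  93  93  94 151  80  42  52  57  58  59  59  58  58  57
  57  59  59  59  59  58  58  57  57  56  58  58  59  59  56  57  58  58
  58  55  49  41  69  90  94  92  92 138 105  94]
200 [ 93  93  95  94  93  95  93  65  39  46  56  62  65  50  50  74 142 200
 210 208 207 208 209 208 209 210 208 209 208 208 208 167  86  51  67  69
  68  62  53  38  85  93  93  95  92  93  94  92]
206 [ 94  92  94  94  91  93  94  69  44  46  54  63  65  96 195 209 209 208
 208 210 209 207 209 209 208 209 209 208 208 208 209 207 208 210 113  70
  70  62  50  45  87  94  92  93  93  93  93  94]
214 [ 93  92  93  93  93  92  93  56  41  46  59  66  66  67  67  67  95 156
 196 208 210 209 209 208 209 210 210 210 210 203 150  88  71  73  71  74
  69  59  47  58  89  93  92  92  94  92  92  95]
cols [123 123 124 127 134  26  24  21  25  22  23  21  20  26  23  26  25  31
  34  47  58  69  61  47  47  52  83 155 208 208 208 209 208 208 209 209
 209 208 209 208 209 209 210 210 208 208 193  70  71  71  68  59  65  93
  95  93]
-0.25 tool pose to grasp (array([-1. , -0.4, -1.7]), array([-0.55,  0.56, 16.79])) (array([-1. , -0.4, -1.7]), array([-0.48,  0.4 ,  7.42]))
-0.21 tool pose to grasp (array([-2.1, -0.4, -3.7]), array([-0.55,  0.67, 16.78])) (array([-2.1, -0.4, -3.7]), array([-0.49,  0.32,  7.42]))
-0.17 tool pose to grasp (array([-3.2, -0.4, -5.7]), array([-0.54,  0.77, 16.78])) (array([-3.2, -0.4, -5.7]), array([-0.49,  0.24,  7.42]))
```

Emit:
carry_out --steps '[[[0.7,-0.4,1.3],[-0.5,0.5,3],0],[[0.7,-0.4,1.3],[-0.5,0.5,6],0],[[0.7,-0.4,1.3],[-0.5,0.5,8.5],0],[[0.7,-0.4,1.3],[-0.5,0.5,10.7],0],[[0.7,-0.4,1.3],[-0.5,0.5,12.7],0],[[0.7,-0.4,1.3],[-0.5,0.4,14.5],0],[[0.7,-0.4,1.3],[-0.5,0.4,16],0],[[0.7,-0.4,1.3],[-0.5,0.4,16.7],0]]'

```text
clock: 13.7
tcp_pos: [0.5832, -0.3147, 0.1371]
orientation: [0.245, 0.147, 0.958, -0.038]
wrist_force: [-0.1, 0.3, -0.4]
finger_gap: 0.0857
grip_force: 0.0
```

```bash
python3 e.py w8
python3 - <<'E'
from h import *
D=np.load('w8.npz'); g=cv2.cvtColor(D['p'],cv2.COLOR_RGB2GRAY)
p,Q=cur(); cx,t=torch(-.31); T=np.array([.5583,-.313,.1826]); print('err',move(p,Q,T-.0537*t,frame(-cx,-t)),Q.inv().apply(T-p))
E
```

```text
13.7 [-0.7006  0.1945 -0.4902  0.419   0.1855 -0.351 ] [ 0.5832 -0.3147  0.1371]
err (array([0.1, 0. , 0.2]), array([-0.05, -0.59,  0.2 ])) [-0.0005 -0.0058 -0.0517]
```

View pics/w8.png

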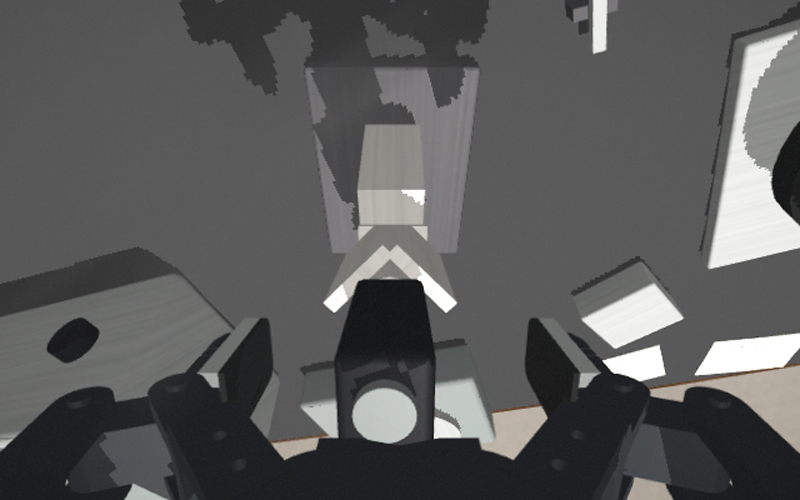

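The wrist view shows the torch tail at column 385 against the finger centre at 400, with yaw well aligned. I shift -6 mm in tool y, then close.

Emit:
carry_out --steps '[[[0,0,0.2],[0,-0.3,0.1],0],[[0,0,0.2],[0,-0.58,0.1],0],[[0,0,0.2],[0,-0.58,0.1],60],[[0,0,0.2],[0,-0.58,0.1],120],[[0,0,0.2],[0,-0.58,0.1],170],[[0,0,0.2],[0,-0.58,0.1],230],[[0,0,0.2],[0,-0.58,0.1],230],[[0,0,0.2],[0,-0.58,0.1],230]]' --force 50

```text
clock: 14.75
tcp_pos: [0.5829, -0.3198, 0.1388]
orientation: [0.246, 0.148, 0.957, -0.037]
wrist_force: [-0.4, 4.9, 4.0]
finger_gap: 0.0254
grip_force: 49.3
```

Run:
```python
from h import *
p,Q=cur(); s=env.get_state(); print(s['wrist_force'],s['grip_force'],p,Q.as_quat())
cx,t=torch(-.31); T=np.array([.5583,-.313,.1826]); print(Q.inv().apply(T-p))
print('axes',Q.inv().apply(t))
np.savez('grasp.npz',p=p,q=Q.as_quat())
print('up12',Q.inv().apply([0,0,12.]))
```

```text
[-0.448   4.9195  3.9962] 49.3143492937088 [ 0.5829 -0.3198  0.1388] [ 0.1482  0.9571 -0.0369  0.2464]
[ 0.0012 -0.0008 -0.0507]
axes [-0.0036  0.0037 -1.    ]
up12 [ -5.7913   0.0275 -10.51  ]
```

Emit:
carry_out --steps '[[[0,0,0],[-0.4,0,-0.7],230],[[0,0,0],[-1.0,0,-1.8],230],[[0,0,0],[-1.7,0,-3.1],230],[[0,0,0],[-2.6,0,-4.7],230],[[0,0,0],[-3.5,0,-6.4],230],[[0,0,0],[-4.4,0,-8],230],[[0,0,0],[-5.3,0,-9.6],230],[[0,0,0],[-5.8,0,-10.5],230]]'

```text
clock: 15.75
tcp_pos: [0.5828, -0.3219, 0.2606]
orientation: [0.247, 0.149, 0.957, -0.039]
wrist_force: [-0.5, 0.4, -1.3]
finger_gap: 0.0257
grip_force: 49.4
```

Run:
```python
from h import *
p,Q=cur(); s=env.get_state(); print(s['wrist_force'],s['finger_gap'])
# nominal: lens = tcp + tool z*(0.151-.0507)
PF=np.array([.6135,-.0394,.183]); Rs=frame(-vx,-a); q=PF+(.052+.1003)*a
print(p,q,move(p,Q,q,Rs))
cs,P,d=cam('side'); np.savez('side4.npz',p=P,d=d)
ct,P2,d2=cam('top'); cr=lambda p,x,y,w,h: cv2.resize(p[y:y+h,x:x+w,::-1],(400,300),interpolation=cv2.INTER_CUBIC)
cv2.imwrite('pics/v9.png',np.hstack([cr(P,320,190,120,90),cr(P2,320,130,100,75)]))
```

```text
[-0.5129  0.4172 -1.3359] 0.025703591634570477
[ 0.5828 -0.3219  0.2606] [ 0.5517 -0.043   0.3221] (array([ -9.4,   4.9, -18.8]), array([  7.04,  25.62, -10.95]))
```

Emit:
carry_out --steps '[[[-1,0.5,-2],[0.5,2,-4],230],[[-2,1,-4],[1,4,-8],230],[[-3.3,1.7,-6.5],[2,7.5,-12],230],[[-4.6,2.4,-9.2],[3,11.5,-13.5],230],[[-5.9,3,-11.8],[4,15.5,-14],230],[[-7.1,3.7,-14.2],[5,19.5,-14],230],[[-8.4,4.3,-16.7],[6,23,-14],230],[[-9.4,4.9,-18.8],[7,25.6,-14],230]]'

```text
clock: 16.85
tcp_pos: [0.5371, -0.0367, 0.3463]
orientation: [0.206, -0.029, 0.978, 0.007]
wrist_force: [0.0, -1.0, -1.0]
finger_gap: 0.0255
grip_force: 49.4
```

Run:
```python
from h import *
p,Q=cur()
PF=np.array([.6135,-.0394,.183]); Rs=frame(-vx,-a); q=PF+(.052+.1003)*a
print(p,q,move(p,Q,q,Rs))
```

```text
[ 0.5371 -0.0367  0.3463] [ 0.5517 -0.043   0.3221] (array([ 0.2, -0.2,  0.1]), array([-0.32, -0.72,  2.78]))
```

Emit:
carry_out --steps '[[[0,0,0],[-0.1,-0.2,0.4],230],[[0,0,0],[-0.2,-0.4,0.9],230],[[0,0,0],[-0.3,-0.6,1.5],230],[[0,0,0],[-0.3,-0.7,2],230],[[0,0,0],[-0.3,-0.7,2.4],230],[[0,0,0],[-0.3,-0.7,2.7],230],[[0,0,0],[-0.3,-0.7,2.8],230],[[0,0,0],[-0.3,-0.7,2.8],230]]'

```text
clock: 17.85
tcp_pos: [0.552, -0.0443, 0.3229]
orientation: [0.207, -0.028, 0.978, 0.007]
wrist_force: [0.8, 0.3, -1.7]
finger_gap: 0.0253
grip_force: 49.6
```

Run:
```python
from h import *
p,Q=cur()
PF=np.array([.6135,-.0394,.183]); Rs=frame(-vx,-a); q=PF+(.052+.1003)*a
print(p,q,move(p,Q,q,Rs))
cs,P,d=cam('side'); ct,P2,d2=cam('top'); cw,P3,d3=cam('wrist')
cr=lambda p,x,y,w,h: cv2.resize(p[y:y+h,x:x+w,::-1],(400,300),interpolation=cv2.INTER_CUBIC)
cv2.imwrite('pics/v10.png',np.vstack([np.hstack([cr(P,330,130,96,72),cr(P2,232,128,96,72)]),np.hstack([cr(P3,200,100,240,180),cr(P3,0,0,640,400)])]))
for n,c in(('s',cs),('t',ct),('w',cw)):
    K=np.array([[c['fx'],0,c['cx']],[0,c['fy'],c['cy']],[0,0,1.]])
    def pr(x):
        v=rot(c['orientation']).inv().apply(np.array(x)-c['origin']); return cv2.projectPoints(np.array([[v[0],-v[1],-v[2]]]),np.zeros(3),np.zeros(3),K,np.array(c['D'],float))[0].ravel()
    print(n,'PF',pr(PF),'lens',pr(p+Q.apply([0,0,.1003])),'tail',pr(p+Q.apply([0,0,-.0507])))
```

```text
[ 0.552  -0.0443  0.3229] [ 0.5517 -0.043   0.3221] (array([ 0.1, -0.1, -0. ]), array([0.05, 0.13, 0.06]))
s PF [365.5713 172.8768] lens [360.3428 164.2488] tail [343.249  136.0746]
t PF [290.7474 160.0267] lens [290.5823 162.6554] tail [289.0564 171.4395]
w PF [319.1935 187.9856] lens [317.9654 203.5196] tail [317.4747 328.4776]
```

View pics/v10.png

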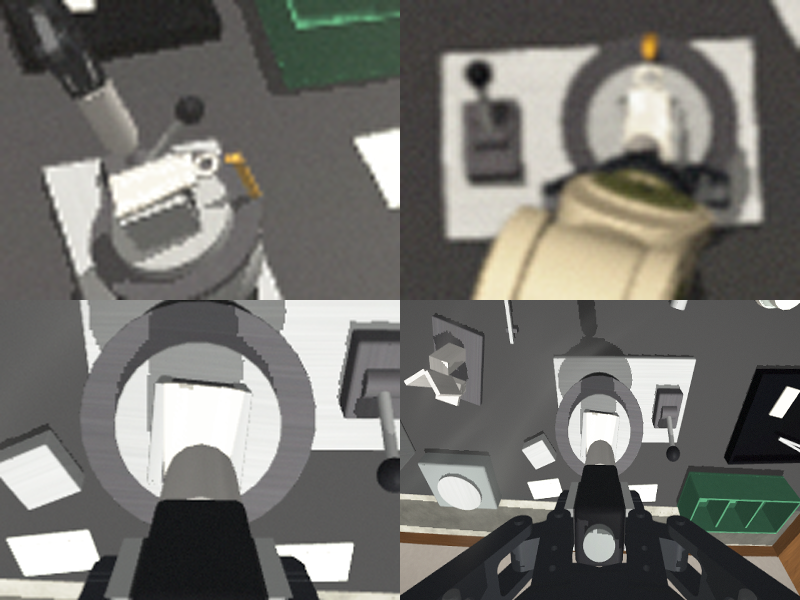

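Side crop: the nose is at (125,150), just above the plate and on its axis. Top crop: the loop at (648,73) lines up with the brass tip at (650,47), and the lever is over. I hold still.

Emit:
carry_out --steps '[[[0,0,0],[0,0.1,0],230],[[0,0,0],[0,0.1,0],230],[[0,0,0],[0,0.1,0],230],[[0,0,0],[0,0.1,0],230],[[0,0,0],[0,0.1,0],230],[[0,0,0],[0,0.1,0],230],[[0,0,0],[0,0.1,0],230],[[0,0,0],[0,0.1,0],230]]'

```text
clock: 19.0
tcp_pos: [0.552, -0.0434, 0.3229]
orientation: [0.207, -0.028, 0.978, 0.007]
wrist_force: [-0.3, -0.2, -0.7]
finger_gap: 0.0255
grip_force: 49.6
```

Emit:
carry_out --steps '[[[0,0,0],[0,0,0],230],[[0,0,0],[0,0,0],230],[[0,0,0],[0,0,0],230],[[0,0,0],[0,0,0],230],[[0,0,0],[0,0,0],230],[[0,0,0],[0,0,0],230],[[0,0,0],[0,0,0],230],[[0,0,0],[0,0,0],230]]'

```text
clock: 20.0
tcp_pos: [0.5519, -0.0434, 0.3229]
orientation: [0.207, -0.028, 0.978, 0.007]
wrist_force: [-1.0, -0.5, -1.9]
finger_gap: 0.0257
grip_force: 49.6
```

Emit:
carry_out --steps '[[[0,0,0],[0,0,0],230],[[0,0,0],[0,0,0],230],[[0,0,0],[0,0,0],230],[[0,0,0],[0,0,0],230],[[0,0,0],[0,0,0],230],[[0,0,0],[0,0,0],230],[[0,0,0],[0,0,0],230],[[0,0,0],[0,0,0],230]]'

```text
clock: 21.0
tcp_pos: [0.5519, -0.0434, 0.3228]
orientation: [0.207, -0.028, 0.978, 0.007]
wrist_force: [0.2, 0.2, -1.4]
finger_gap: 0.0256
grip_force: 49.6
```

Run:
```python
from h import *
p,Q=cur(); G=np.load('grasp.npz'); Rg=R.from_quat(G['q']); q=G['p']+[0,-.001,.125]
print(p,move(p,Q,p+.06*a,Q),move(p,Q,q,Rg))
```

```text
[ 0.5519 -0.0434  0.3228] (array([0., 0., 0.]), array([ 0.02,  0.01, -6.  ])) (array([ 9.3, -5. , 18.7]), array([  1.  , -27.89,   5.94]))
```

Emit:
carry_out --steps '[[[0,0,0],[0,0,-3],230],[[1.3,-0.7,2.7],[0.1,-3,-4],230],[[2.7,-1.4,5.3],[0.2,-8,-4],230],[[4,-2.1,8],[0.4,-13,-3],230],[[5.3,-2.8,10.7],[0.6,-18,-1],230],[[6.7,-3.6,13.4],[0.8,-22,2],230],[[8,-4.3,16],[0.9,-25.5,4],230],[[9.3,-5,18.7],[1,-27.9,5.9],230]]'

```text
clock: 22.0
tcp_pos: [0.5828, -0.3227, 0.2631]
orientation: [0.246, 0.149, 0.957, -0.038]
wrist_force: [-0.0, 0.3, -0.7]
finger_gap: 0.0259
grip_force: 49.5
```

Run:
```python
from h import *
p,Q=cur(); G=np.load('grasp.npz'); Rg=R.from_quat(G['q'])
for h in(.11,.04,.004,.001): print(move(p,Q,G['p']+[0,0,h],Rg))
```

```text
(array([-0.1,  0. , -0.1]), array([0.75, 0.28, 1.21]))
(array([-0.1,  0. , -0.1]), array([4.13, 0.27, 7.34]))
(array([-0.1,  0. , -0.1]), array([ 5.87,  0.26, 10.5 ]))
(array([-0.1,  0. , -0.1]), array([ 6.01,  0.26, 10.76]))
```

Emit:
carry_out --steps '[[[0,0,0],[0.7,0.27,1.2],230],[[0,0,0],[1.7,0.27,2.9],230],[[0,0,0],[2.7,0.27,4.7],230],[[0,0,0],[3.7,0.27,6.5],230],[[0,0,0],[4.5,0.27,8],230],[[0,0,0],[5.1,0.27,9.1],230],[[0,0,0],[5.6,0.27,10],230],[[0,0,0],[5.9,0.27,10.5],230]]'

```text
clock: 23.0
tcp_pos: [0.5827, -0.3176, 0.1435]
orientation: [0.246, 0.148, 0.957, -0.037]
wrist_force: [-0.6, -0.4, -0.9]
finger_gap: 0.0254
grip_force: 49.5
```

Run:
```python
from h import *
p,Q=cur(); G=np.load('grasp.npz'); Rg=R.from_quat(G['q']); s=env.get_state(); print(s['wrist_force'],s['ft_torque'],move(p,Q,G['p'],Rg))
```

```text
[-0.6397 -0.3725 -0.8815] [ 0.1573  0.5541 -0.023 ] (array([-0.,  0.,  0.]), array([ 0.15, -0.2 ,  0.44]))
```

Emit:
carry_out --steps '[[[0,0,0],[0,-0.2,0],230],[[0,0,0],[0.08,-0.2,0.2],230],[[0,0,0],[0.15,-0.2,0.4],230],[[0,0,0],[0.15,-0.2,0.4],230],[[0,0,0],[0.15,-0.2,0.4],200],[[0,0,0],[0.15,-0.2,0.4],150],[[0,0,0],[0.15,-0.2,0.4],60],[[0,0,0],[0.15,-0.2,0.4],0]]'

```text
clock: 24.0
tcp_pos: [0.5829, -0.3201, 0.1399]
orientation: [0.247, 0.148, 0.957, -0.037]
wrist_force: [-0.1, 0.8, -0.7]
finger_gap: 0.0699
grip_force: 0.0
```

Emit:
carry_out --steps '[[[0,0,0],[0,0,0],0],[[0,0,0],[0,0,0],0],[[0,0,0],[0,0,0],0],[[0,0,0],[0,0,-2],0],[[0,0,0],[0,0,-5],0],[[0,0,0],[0,0,-9],0],[[0,0,0],[0,0,-13],0],[[0,0,0],[0,0,-16],0]]'

```text
clock: 25.0
tcp_pos: [0.5086, -0.2969, 0.2817]
orientation: [0.247, 0.148, 0.957, -0.038]
wrist_force: [0.5, -1.2, 1.4]
finger_gap: 0.0854
grip_force: 0.0
```

```bash
python3 e.py w11
python3 - <<'E'
from h import *
D=np.load('w11.npz'); p=D['p']; g=cv2.cvtColor(p,cv2.COLOR_RGB2GRAY)
cw=env.get_calibration('wrist'); W=cloud(cw,D['d'])
# tail disc: bright blob whose 3D z is ~.18
m=((g>150)&(abs(W[:,:,2]-.182)<.012)&(abs(W[:,:,0]-.558)<.03)&(abs(W[:,:,1]+.313)<.03)).astype(np.uint8)
n,l,st,ce=cv2.connectedComponentsWithStats(m); i=1+st[1:,4].argmax(); print(st[i],ce[i],np.median(W[l==i],0))
cs,S,_=cam('side'); o,d=np.load('side.npz')['p'],S
df=cv2.absdiff(o,S)[225:290,340:420].max(2); print('side diff in torch area',(df>40).sum(), df.shape, cv2.absdiff(o,S)[150:215,330:420].max(2).__gt__(40).sum())
E
```

```text
25.0 [-0.7796 -0.0507 -0.382   0.7819  0.2231 -0.4208] [ 0.5086 -0.2969  0.2817]
[311 186  21  20 324] [320.963  195.6358] [ 0.5582 -0.3108  0.1868]
side diff in torch area 25 (65, 80) 472
```

```bash
python3 -c "
from workcell import env
print(env.hand_in())"
```

```text
the job is handed in; nothing more can be done
None
```

I turned the loop to within about 2 mm of the index finger's line, threw the lever to its stop, held the torch about 5 cm above the plate for 3 s, and laid it back with its tail within about 5 mm of its first position; I handed in at about 25 s, and no verdict was returned.

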